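# Close the finds column and hold its lock

## Task

Set the last finds case, the one with the orange lid, squarely on the two cases in the rack, its long side along theirs. Then take the red key from its stand, push it down into the lock past the sticky pins until it is fully home, and turn it a quarter turn clockwise so that the red bar swings right over the column. The lock springs back, so finish still gripping the key, holding it turned; leave the things lying around where they are.

Things in the scene. Friction and masses are not known exactly. Their poses are not given: they have to be found in the camera images.
- rack: Fixed stacking rack: grey base plate 90 (x) x 225 (y) x 8 mm with a column of cases and a lock post. Origin: on the table, under the column's centre line; z up. +y runs from the column to the post, whose axis is 90 mm away at x = 0. Post 36 mm square, 168 mm tall, with a grey pillar of that height behind it, out to y = 126 mm. Yellow strips mark the column's long sides.
- lock_mouth (a point): Keyhole: centre of its mouth, in the top face of the brass collar, 168 mm above the table; axes as the rack's. A slot straight down, 15.5 mm wide along y, 6.5 mm along x, mouth chamfered 2.5 mm. The collar is fixed, 15 mm thick; two sprung pins 5 to 14 mm down resist the bit (about 10 N down; rocking it a few degrees does no harm). Only past them, its disc on the collar, can the key turn.
- bar (a joint): Angle of the lock cylinder and its red bar, rad. 0 = parked, bar along the rack's +x; grows clockwise seen from above to a stop at 1.5, bar along the rack's -y over the column. A spring turns it back (0.02 to 0.1 N m). The key has about 0.15 rad of play, so it must itself turn about 1.65 to reach the stop.
- bar_tip (a point): Top of the red bar, 8 mm short of its end. The bar reaches 88 mm from the lock's axis, is 16 mm wide and 8 mm thick, its underside 127 mm above the table: 5 mm clear above a column of three cases.
- last_case_center (a point): Centre (half-way up) of the closed finds case with the orange lid, lying on the table: a rigid box 56 (x) x 110 (y) x 38 (z) mm, 0.2 to 0.45 kg. z up. Half a turn makes no difference.
- middle_case_center (a point): Centre (half-way up) of the upper of the two closed cases already on the rack, navy lid, also 56 (x) x 110 (y) x 38 mm, loose. Its top is 84 mm above the table. Its axes lie nearly along the rack's.
- bottom_case_center (a point): Centre (half-way up) of the lower of the two cases on the rack, same size, standing on the 8 mm base plate, loose.
- key_center (a point): Centre of the key's red grip, a block 9 (x) x 28 (y) x 40 (z) mm. Upright, bit down in its stand: lift it 35 mm to clear. Below: brass disc 24 mm across, 5 thick, underside 25 mm below this point (on the stand; on the collar when fully home); 6 mm round shank; flat bit 14 mm wide (y), 5 thick (x), 14 high, V-ended, its tip 56 mm below this point. 60 g. Half a turn makes no difference.
- key_stand: Wooden block 70 x 70 x 40 mm fixed to the table, a slot in its top holding the key. Origin under its centre, z up.
- book: Bystander, loose: a closed blue hardback, 150 x 210 x 26 (mm). Origin at the centre of its underside.
- candle: Bystander, loose: a white pillar candle with a red band, 66 across, 85 tall (mm). Origin at the centre of its underside.
- brush_pot: Bystander, loose: a blue ceramic pot with two brushes standing in it, 68 across, 145 tall over all (mm). Origin at the centre of its underside.
- sherd_a: Bystander, loose: a terracotta pot sherd, about 50 x 40 x 10 (mm). Origin at the centre of its underside.
- sherd_b: Bystander, loose: a brown pot sherd, about 45 x 45 x 10 (mm). Origin at the centre of its underside.
- sherd_c: Bystander, loose: a grey pot sherd, about 55 x 40 x 10 (mm). Origin at the centre of its underside.
There are look-alikes about, which are no part of the job. What is shaped like the part that bears last_case_center but green or purple is not meant.

How it is judged:
On the way, in this order (a step that is already met when the one before it is completed fails the run):
1. the orange-lidded case stands squarely on the column, released (x of bottom_case_center in the frame of rack between -0.008 and 0.008 m and y of bottom_case_center in the frame of rack between -0.008 and 0.008 m and z of bottom_case_center in the frame of rack between 0.023 and 0.031 m and angle between the x axis of each of bottom_case_center, middle_case_center, last_case_center and the x axis of rack, either way round below 0.14 rad and x of middle_case_center in the frame of rack between -0.008 and 0.008 m and y of middle_case_center in the frame of rack between -0.008 and 0.008 m and z of middle_case_center in the frame of rack between 0.061 and 0.069 m and x of last_case_center in the frame of rack between -0.01 and 0.01 m and y of last_case_center in the frame of rack between -0.01 and 0.01 m and z of last_case_center in the frame of rack between 0.099 and 0.107 m and contact force between the fingers and last_case below 0.1 N and linear speed of last_case below 0.02 m/s), for 0.2 s.
2. the key is fully home in the lock, the lock not yet turned (horizontal distance between key_center and lock_mouth below 0.005 m and z of key_center in the frame of lock_mouth between 0.02 and 0.0275 m and angle between key_center's own z axis and vertical below 0.12 rad and value of joint bar below 0.35 rad), for 0.05 s.
At the end, for the whole second after the job is handed in: The three cases form one square, flat column (each within 8 mm of the rack's centre line, the last within 10 mm, and 8 degrees); the key is home (disc within 2.5 mm of the collar), the bar at 1.25 rad or more, and the gripper, clear of the last case, grips the key with over 2 N (x of bottom_case_center in the frame of rack between -0.008 and 0.008 m and y of bottom_case_center in the frame of rack between -0.008 and 0.008 m and z of bottom_case_center in the frame of rack between 0.023 and 0.031 m and angle between the x axis of each of bottom_case_center, middle_case_center, last_case_center and the x axis of rack, either way round below 0.14 rad and x of middle_case_center in the frame of rack between -0.008 and 0.008 m and y of middle_case_center in the frame of rack between -0.008 and 0.008 m and z of middle_case_center in the frame of rack between 0.061 and 0.069 m and x of last_case_center in the frame of rack between -0.01 and 0.01 m and y of last_case_center in the frame of rack between -0.01 and 0.01 m and z of last_case_center in the frame of rack between 0.099 and 0.107 m and horizontal distance between key_center and lock_mouth below 0.005 m and z of key_center in the frame of lock_mouth between 0.02 and 0.0275 m and angle between key_center's own z axis and vertical below 0.12 rad and value of joint bar above 1.25 rad and contact force between the fingers and key above 2 N and contact force between the fingers and last_case below 0.1 N); the arm keeps its last pose, push and grip.
It fails at once if a bystander (book, candle, brush pot, sherd) is pushed more than 30 mm or knocked over (distance of any of book, candle, brush_pot, sherd_a, sherd_b, sherd_c from where it was at the start of the episode above 0.03 m or angle between any of book, candle, brush_pot, sherd_a, sherd_b, sherd_c's own z axis and vertical above 0.5 rad).
It fails at once if the last case is dropped or slammed onto the column (contact force between last_case and middle_case above 60 N).
It also fails if it takes over 64 s, if anything falls off the work surface, if the arm or the gripper's body presses on something with over 40 N, if the wrist force passes 120 N, or if a joint passes its speed limit or range.

## Robot

A 6-joint arm with a two-finger parallel gripper is mounted at the origin on the work surface. World frame = base frame: x ahead of the robot, y to its left, z up, the work surface at z = 0. Lengths are in m, angles in rad, forces in N, time in s.
With the tool pointing down it reaches from about 0.425 to 0.95 m from the base axis. Payload 3.5 kg.
Tool frame: the origin (TCP) lies midway between the tips of the shut fingers; the grasp point (between the pads) lies 19 mm behind it; z points along the fingers, y is the line along which they close (so a half turn about z gives the same grasp; the last joint's range is limited). The gripper opens to 85 mm and grips with 20 to 120 N. Pads are 22 mm wide; open, the fingers measure 114 mm over their backs; the gripper's body (76 mm by 85 mm) begins 54 mm behind the grasp point. The pads swing forward as they close: fully open they stand 13 mm farther back than shut.
Start: joints at [-1.478, 0.286, 1.577, -0, 1.279, -0.15], TCP at [0.162, -0.655, 0.231] pointing down, gripper open.
Joint ranges: [-2.77, 2.77], [-0.9, 2.22], [0.21, 2.48], [-1.53, 4.67], [0.24, 2.81], [-2.84, 2.84]. Speed limits (rad/s): [2.79, 2.79, 3.14, 3.14, 3.14, 3.14].

## Interface

Orientations are given as a unit quaternion [x, y, z, w].
In Python, from plant import ctrl, cams, order gives the robot as it stands.
- The arm moves only by the tool move_arm, never from a script. Its argument "plan" is one flat list of numbers, 7 for each row, row after row: the shift along the world's x, y, z in mm, then the turn, a rotation vector about the world's x, y, z in degrees, then the finger opening in mm, from 0 to 85.4. A call has 1 to 12 rows; each row shifts and turns the commanded pose from where the row before left it; what a row does not reach is not made up. A row lasts 1/10 s, in which the tool goes at most 50 mm and 8.59 degrees, less where a joint would pass 70% of its speed; a pose out of reach is approached as far as the arm can. A call is refused whole if a number of a shift passes 50 or a number of a turn 8.59, either way. A call with a gripper value outside its range is refused whole. The fingers move at their own pace and stop on an object; "newtons" is the grip in N (left out, the last holds). Time passes only in rows, so rows that do not move let the fingers close. It gives the time, the measured TCP pose, the force, the opening and the grip force at its end, in the units of the state.
- ctrl.get_state(): the state, without advancing time (a new reading comes with each control period).
- cams.read_camera(name): name is "scene" or "top" or "wrist"; returns a dict with "color" (480x640x3 uint8, red, green, blue), "fov_y" (degrees; the focal length in pixels is half the picture's height over the tangent of half this angle, whatever the lens; pixels are square), "cx", "cy" (the principal point, pixels), "origin" and "orientation" of the camera in the world; the wrist camera has in their place "T_tool_cam" (4x4, takes a point from camera to tool coordinates, whose origin is the TCP and whose axes are the flange's). Camera axes: x right, y up, looking along -z (the intrinsics and any distortion apply to the point x, -y, -z); pixel columns grow to the right and rows downward; lengths in m; the calibration is good to about 2 mm. A picture is of the moment at which its call begins: read the wrist's pose just before it. There is no depth.
- order.sign_off(): hands the job in; it is judged then, once.
The state is a dict: "time": time; "qpos": joint angles; "dq": joint speeds; "joint_efforts": joint torques, N m; "eef_pos": TCP position; "tcp_rot": TCP orientation; "contact_force": force on the tool from outside, world axes, zero at the start; "wrist_torque": the same for the moment, N m; "opening": opening from 0.0 (shut) to 1.0 (fully open); "finger_force": force on a finger pad.
Only numpy, scipy, OpenCV 4.12 (cv2) and the standard library are available. Lean on these libraries where they do the work, as an engineer would, in place of code of your own. Each camera call takes 0.05 s, during which the arm holds its last target. There are 200 camera calls.

## Working session

There is one attempt and no reset: what is moved stays moved. The work goes in short steps, Python scripts to look and compute and a tool call to move; the robot and the scene stay as the last step left them, time stands still between calls to the robot, and variables do not carry over. Pictures are saved under pics/ and viewed, at most 10 in all, crops included, and the job is handed in when it is done.

Besides the shell and the picture viewer there is one more tool, called after "Emit:" as name(argument=value, ...), one argument or row to a line, values as JSON. move_arm: Moves the arm, as the interface text tells. Its arguments: {"type":"object","properties":{"plan":{"type":"array","items":{"type":"number"}},"newtons":{"type":"number"}},"required":["plan"]}

```bash
mkdir -p pics; ls; cat > h.py <<'E'
import numpy as np, cv2
from scipy.spatial.transform import Rotation as R
from plant import ctrl, cams, order
def cam(name):
    s=ctrl.get_state(); c=cams.read_camera(name)
    c['f']=240/np.tan(np.radians(c['fov_y'])/2)
    if name=='wrist':
        T=np.eye(4);T[:3,:3]=R.from_quat(s['tcp_rot']).as_matrix();T[:3,3]=s['eef_pos']
        M=T@np.array(c['T_tool_cam']);c['o']=M[:3,3];c['R']=M[:3,:3]
    else:
        c['o']=np.array(c['origin']);q=np.array(c['orientation'])
        c['R']=R.from_quat(q).as_matrix() if q.size==4 else q
    c['bgr']=cv2.cvtColor(c['color'],cv2.COLOR_RGB2BGR)
    return c
def ray(c,u,v):
    d=np.array([(u-c['cx'])/c['f'],-(v-c['cy'])/c['f'],-1.]);return c['R']@d
def onz(c,u,v,z):
    d=ray(c,u,v);return c['o']+d*(z-c['o'][2])/d[2]
def px(c,p):
    q=c['R'].T@(np.array(p)-c['o']);return np.array([c['cx']-c['f']*q[0]/q[2],c['cy']+c['f']*q[1]/q[2]])
E
python3 - <<'E'
from h import *
for n in('scene','top','wrist'):
    c=cam(n);cv2.imwrite(f'pics/{n}0.png',c['bgr']);print(n,c['fov_y'],c['cx'],c['cy'],c['o'],c['R'].round(3).tolist(),[k for k in c])
    for k in c:
        if k not in('color','bgr','R','o'):print(k,np.array(c[k]).tolist())
print(ctrl.get_state())
E
```

```text
pics
scene 51.874996442615696 316.9343590537544 240.16927049550486 [ 0.89762356 -0.51374793  0.97157147] [[0.78, -0.477, 0.406], [0.626, 0.594, -0.505], [0.0, 0.648, 0.762]] ['color', 'fov_y', 'cx', 'cy', 'origin', 'orientation', 'f', 'o', 'R', 'bgr']
fov_y 51.874996442615696
cx 316.9343590537544
cy 240.16927049550486
origin [0.8976235617469757, -0.5137479313076415, 0.9715714653784967]
orientation [0.3254995576635008, 0.1145484597464033, 0.31158531705425635, 0.8853492409929489]
f 493.4383526872678
top 47.77817198229346 322.7533841483437 233.83818975558873 [0.20554405 0.04087412 1.46097962] [[0.014, 0.985, -0.172], [-1.0, 0.016, 0.012], [0.015, 0.172, 0.985]] ['color', 'fov_y', 'cx', 'cy', 'origin', 'orientation', 'f', 'o', 'R', 'bgr']
fov_y 47.77817198229346
cx 322.7533841483437
cy 233.83818975558873
origin [0.20554405079253574, 0.04087412335594404, 1.4609796209977322]
orientation [0.05640209145492185, -0.06578143290632611, -0.6990489164828569, 0.7098043529934462]
f 541.8694247368029
wrist 66.87544629880036 316.0141566954632 237.62101126158004 [ 0.23829996 -0.63510206  0.37279057] [[
[... 551 characters left out ...]
y([-1.47801929e+00,  2.87024631e-01,  1.57787788e+00,  1.76434143e-05,
        1.27859217e+00, -1.50046544e-01]), 'dq': array([-1.27803248e-05, -3.58801379e-03, -2.86768160e-03,  6.46112523e-04,
        3.62500291e-04, -1.91904998e-03]), 'joint_efforts': array([ 1.49804277e-03, -4.06605864e+01, -2.93141681e+01, -8.22511493e-05,
        3.94688628e-03,  4.03380199e-06]), 'eef_pos': array([ 0.16225317, -0.65466897,  0.23020316]), 'tcp_rot': array([ 9.92638498e-01,  1.21111141e-01,  3.56701924e-05, -9.50381659e-04]), 'contact_force': array([ 0.28208168,  0.76219122, -0.22839467]), 'wrist_torque': array([ 0.00598514, -0.00104163, -0.02088908]), 'finger_force': 0.0, 'opening': 0.9998997522680252}
```

View pics/top0.png

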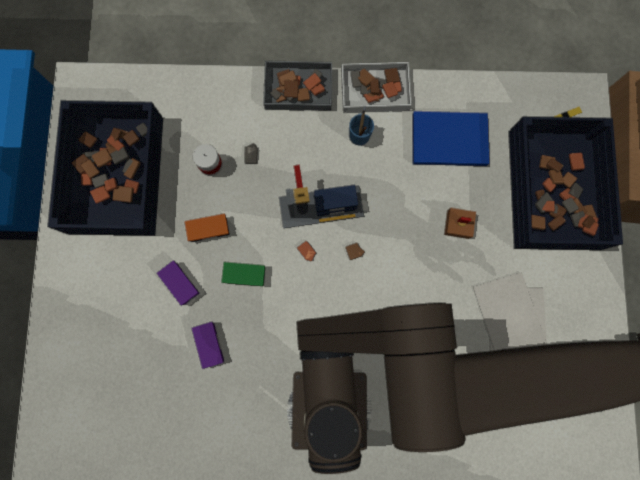

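View pics/scene0.png

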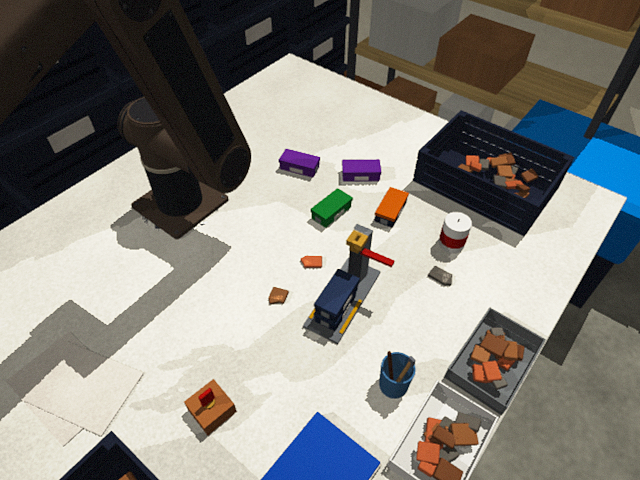

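Top view: candidates for the last case are orange (207,228), green (244,274), purple (178,283) and (208,345). The orange one fits "orange lid". The rack is at (322,204) with the brass collar at (302,195) and the red bar pointing up to (298,170). The key is at (466,220) on the wooden stand. Scene view: orange case (391,206), collar (360,240), column (336,298), key (206,396).

```bash
cat >> h.py <<'E'
def mask(c,h0,h1,s0,v0,box=None,v1=255):
    hsv=cv2.cvtColor(c['bgr'],cv2.COLOR_BGR2HSV)
    m=cv2.inRange(hsv,(max(h0,0),s0,v0),(h1,255,v1))
    if h0<0:m|=cv2.inRange(hsv,(180+h0,s0,v0),(180,255,v1))
    if box:
        k=np.zeros_like(m);a,b,x,y=box;k[b:y,a:x]=255;m&=k
    n,l,st,ce=cv2.connectedComponentsWithStats(m)
    if n<2:return m,None
    i=1+np.argmax(st[1:,4]);return np.uint8(l==i)*255,(st[i],ce[i])
def rect(c,m,z):
    """minAreaRect of mask, after casting its contour on plane z: centre, size, yaw of long side"""
    cn=max(cv2.findContours(m,0,2)[0],key=cv2.contourArea)[:,0]
    P=np.array([onz(c,u,v,z)[:2] for u,v in cn])
    r=cv2.minAreaRect((P*1000).astype(np.float32));b=cv2.boxPoints(r)
    e=[b[1]-b[0],b[2]-b[1]];e=max(e,key=np.linalg.norm)
    return np.round(r[0],1),np.round(r[1],1),round(np.degrees(np.arctan2(e[1],e[0]))%180,1)
E
python3 - <<'E'
from h import *
t=cam('top');s=cam('scene')
B={'orange':((5,18,150,100),(180,205,235,250),(370,185,410,225),.038),
'navy':((100,130,90,15),(312,180,360,222),(310,270,360,325),.084),
'collar':((15,32,110,90),(292,183,312,206),(345,228,372,252),.168),
'redbar':((-8,6,140,80),(290,160,304,192),(358,245,398,270),.135),
'key':((-8,4,170,90),(452,210,482,232),(195,385,220,408),None),
'yellow':((18,32,120,100),(312,205,365,228),(300,270,365,335),.008)}
for n,(h,bt,bs,z) in B.items():
    for c,b,nm in((t,bt,'top'),(s,bs,'scn')):
        m,st=mask(c,*h,box=b)
        if st is None:print(n,nm,None);continue
        print(n,nm,st[0],st[1].round(1),*(rect(c,m,z) if z else (rect(c,m,.08),)))
big=np.hstack([cv2.resize(t['bgr'][175:255,180:260],(400,400),interpolation=2),cv2.resize(t['bgr'][155:235,280:360],(400,400),interpolation=2)])
big2=np.hstack([cv2.resize(s['bgr'][185:275,335:425],(400,400),interpolation=2),cv2.resize(s['bgr'][265:345,295:375],(400,400),interpolation=2)])
cv2.imwrite('pics/crop1.png',np.vstack([big,big2])[:800]);cv2.imwrite('pics/crop1.png',cv2.resize(np.vstack([big,big2]),(600,600)))
E
```

```text
orange top [185 214  43  27 776] [206.1 227. ] [467.8 334.6] [ 52.4 106.3] 102.5
orange scn [375 187  34  34 619] [391.8 203.1] [474.  330.5] [ 55.9 114.9] 102.1
navy top [315 186  43  30 904] [335.7 199.2] [536.6  -8.6] [ 66.8 109.1] 100.2
navy scn [ 315  270   45   55 1340] [335.8 296.2] [558.1 -26. ] [ 67.1 143. ] 100.7
collar top [294 188  15  15 169] [301.  194.6] [528.7  80.1] [35.3 33.9] 9.3
collar scn [347 230  22  21 239] [357.2 239.2] [534.3  72.9] [37.5 46.3] 101.8
redbar top [295 166   7  22 105] [298.  176.3] [584.2  89.6] [55.5 12.5] 9.1
redbar scn [362 248  32  19 199] [377.4 256.6] [583.5  85.5] [73.  19.4] 7.9
key top [461 217  10   4  23] [465.8 218.5] (array([ 494.1, -348.1]), array([23.9,  5.8]), np.float32(79.4))
key scn [199 388  13  12  58] [204.7 393.4] (array([ 495.2, -348.6]), array([26.3,  7.7]), np.float32(82.3))
yellow top [319 214  36   8  87] [336.5 217.5] [505.7 -14. ] [ 7.3 97.4] 99.7
yellow scn [339 306  19  28 125] [348.1 319.6] [586.4 -12.8] [ 9.3 79.3] 99.0
```

View pics/crop1.png

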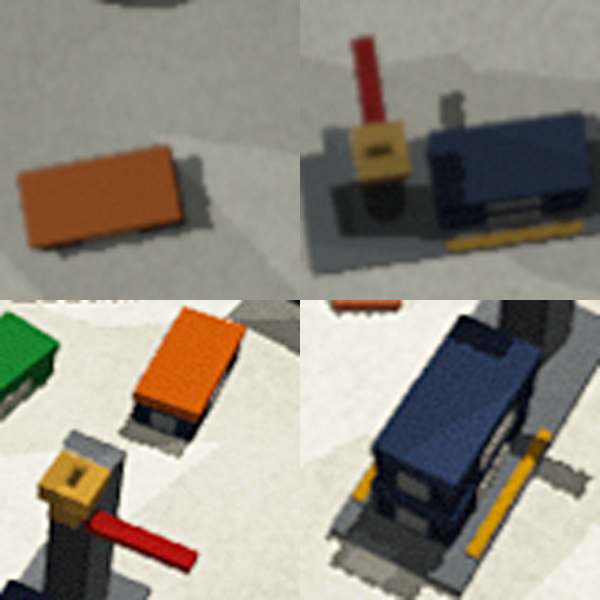

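The crop confirms the orange-lidded case at about (0.470, 0.333), long side at about 102°. The rack's yaw is about 9.5° and the collar is near (0.53, 0.077). I'm moving off, with a look at the key on the way.

Emit:
move_arm(
  plan=[32,31,2,0,0,6.6,85,32,31,2,0,0,6.6,85,32,31,2,0,0,6.6,85,32,31,2,0,0,6.6,85,32,31,2,0,0,6.6,85,32,31,2,0,0,6.6,85,32,31,2,0,0,6.6,85,32,31,2,0,0,6.6,85,32,31,2,0,0,6.6,85,32,31,2,0,0,6.6,85,0,0,0,0,0,0,85,0,0,0,0,0,0,85],
)

```text
time: 1.45
eef_pos: [0.4827, -0.3445, 0.2513]
tcp_rot: [0.766, 0.643, -0.0, -0.0]
contact_force: [-0.1, 0.3, -0.7]
opening: 0.996
finger_force: 0.0
```

```bash
python3 - <<'E'
from h import *
c=cam('wrist');cv2.imwrite('pics/w1.png',c['bgr']);print(px(c,(.495,-.348,.085)),ctrl.get_state()['eef_pos'],ctrl.get_state()['qpos'].round(2))
E
```

```text
[330.37761687 217.94286421] [ 0.48204806 -0.34528454  0.25112882] [-0.79  0.09  1.76 -0.    1.29 -0.62]
```

View pics/w1.png

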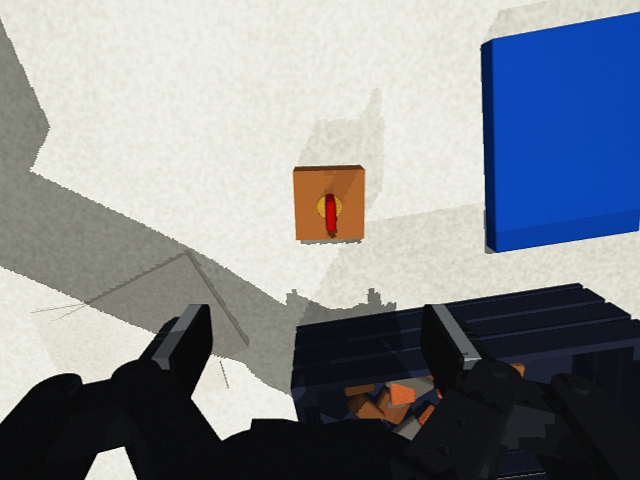

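The wrist view shows the key's red grip at (331,215), lying nearly along the image's vertical, on a stand centred at (329,203). I'll measure it and then move over the rack.

```bash
python3 - <<'E'
from h import *
c=cam('wrist')
m,st=mask(c,-8,5,170,60,box=(310,180,350,245));print('key',st,rect(c,m,.085))
hsv=cv2.cvtColor(c['bgr'],cv2.COLOR_BGR2HSV)
m2=cv2.inRange(hsv,(4,80,110),(25,255,255));k=np.zeros_like(m2);k[171:242,285:372]=255;m2&=k;m2|=m
print('stand',rect(c,m2,.04))
big=cv2.resize(c['bgr'][155:255,280:380],(500,500),interpolation=2);cv2.imwrite('pics/w1c.png',big)
E
```

```text
key (array([326, 193,  11,  38, 355], dtype=int32), array([330.72394366, 211.8028169 ])) (array([ 495.7, -343.4]), array([33.2,  8.8]), np.float32(80.9))
stand (array([ 495.2, -347.7]), array([69.3, 69.7]), np.float32(171.3))
```

Emit:
move_arm(
  plan=[6,44,11,0,0,2.8,85,6,44,11,0,0,2.8,85,6,44,11,0,0,2.8,85,6,44,11,0,0,2.8,85,6,44,11,0,0,2.8,85,6,44,11,0,0,2.8,85,6,44,11,0,0,2.8,85,0,0,0,0,0,0,85,0,0,0,0,0,0,85],
)

```text
time: 2.45
eef_pos: [0.5242, -0.0379, 0.3285]
tcp_rot: [0.646, 0.763, -0.0, 0.0]
contact_force: [0.4, -0.2, -0.3]
opening: 0.996
finger_force: 0.0
```

```bash
python3 - <<'E'
from h import *
c=cam('wrist');cv2.imwrite('pics/w2.png',c['bgr']);print(px(c,(.53,.077,.168)),ctrl.get_state()['eef_pos'],ctrl.get_state()['qpos'].round(2))
E
```

```text
[347.30286219  75.82250625] [ 0.52399192 -0.03857328  0.3279345 ] [-0.27 -0.11  1.82 -0.    1.43 -0.43]
```

View pics/w2.png

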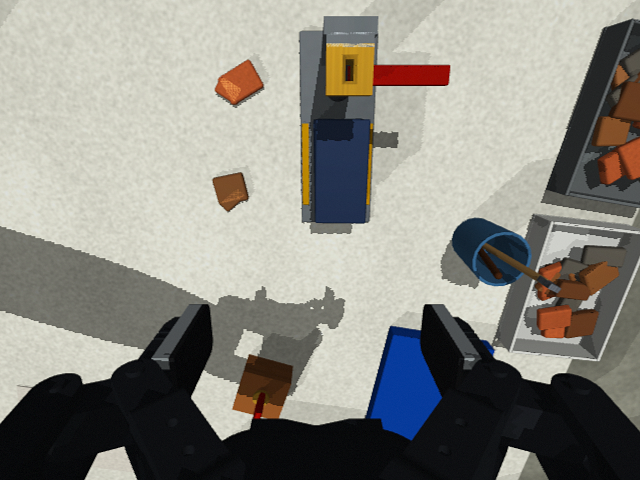

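View pics/w1c.png

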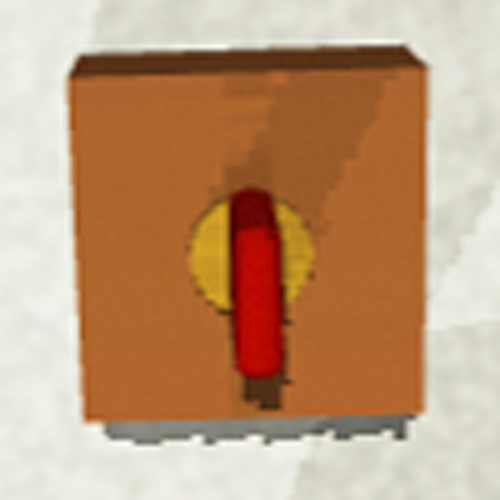

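The wrist view shows the keyhole slot at (349,69), the collar at (350,69), the navy lid spanning (312..370, 120..222), and the bar pointing right, parked. Measuring these now.

```bash
python3 - <<'E'
from h import *
c=cam('wrist');hsv=cv2.cvtColor(c['bgr'],cv2.COLOR_BGR2HSV)
m,st=mask(c,18,32,120,60,box=(322,38,380,100));
for t in(60,120,180):
    m,st=mask(c,15,32,120,t,box=(322,38,380,100));print('collar',st[0],rect(c,m,.168))
k=np.zeros_like(m);k[52:88,338:360]=255
m=cv2.inRange(hsv,(0,0,0),(180,255,110))&k;print('slot',rect(c,m,.168),cv2.boundingRect(m))
m=cv2.inRange(hsv,(100,100,15),(135,255,255));k[:]=0;k[112:228,300:378]=255;m&=k
print('lid',rect(c,m,.084),cv2.boundingRect(m))
for n,b in(('yl',(298,118,312,210)),('yr',(366,112,375,208))):
    m,st=mask(c,15,32,120,100,box=b);print(n,rect(c,m,.009),st[0])
m,st=mask(c,-8,6,140,80,box=(370,60,455,92));print('bar',rect(c,m,.135))
big=cv2.resize(c['bgr'][10:230,290:390],None,fx=2.7,fy=2.7,interpolation=2);cv2.imwrite('pics/w2c.png',big)
t=cam('top');print('orange check later')
E
```

```text
collar [ 326   42   49   53 2357] (array([530.6,  81.6]), array([36.4, 36.2]), np.float32(9.4))
collar [ 326   42   49   52 2244] (array([530.5,  82. ]), array([36.4, 35.4]), np.float32(9.4))
collar [ 327   42   48   52 1869] (array([530.7,  82. ]), array([35.2, 35.4]), np.float32(99.4))
slot (array([530.1,  81.2]), array([ 6.1, 15.3]), np.float32(100.8)) (345, 58, 9, 23)
lid (array([545.7,  -6.5]), array([ 56.8, 108.8]), np.float32(99.3)) (314, 118, 57, 105)
yl (array([506.9, -13.6]), array([  8.8, 100.1]), np.float32(99.1)) [302 123   8  82 556]
yr (array([588.4, -11.9]), array([ 4.4, 74. ]), np.float32(99.4)) [367 144   6  60 198]
bar (array([585.2,  91. ]), array([64. , 14.8]), np.float32(9.4))
orange check later
```

View pics/w2c.png

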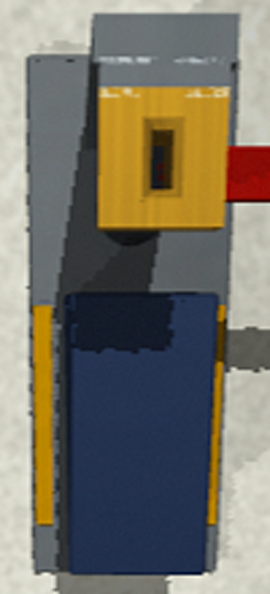

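Emit:
move_arm(
  plan=[-6,41,-14,0,0,0.3,85,-6,41,-14,0,0,0.3,85,-6,41,-14,0,0,0.3,85,-6,41,-14,0,0,0.3,85,-6,41,-14,0,0,0.3,85,-6,41,-14,0,0,0.3,85,-6,41,-14,0,0,0.3,85,-6,41,-14,0,0,0.3,85,-6,41,-14,0,0,0.3,85,0,0,0,0,0,0,85,0,0,0,0,0,0,85],
)

```text
time: 3.7
eef_pos: [0.4704, 0.3309, 0.201]
tcp_rot: [0.628, 0.778, -0.001, -0.0]
contact_force: [0.1, -1.2, -0.6]
opening: 0.998
finger_force: 0.0
```

```bash
python3 - <<'E'
from h import *
c=cam('wrist');s=ctrl.get_state();print(s['eef_pos'],s['tcp_rot'],s['qpos'].round(2))
m,st=mask(c,3,20,140,100);print(st,rect(c,m,.038))
E
```

```text
[0.47097119 0.33050732 0.20183777] [ 6.28536710e-01  7.77779690e-01 -5.96966416e-04  4.74406258e-05] [ 0.44  0.1   1.85 -0.    1.19  0.22]
(array([ 284,  145,   67,  125, 7959], dtype=int32), array([317.1810529 , 205.52607111])) (array([470.4, 337.1]), array([ 55.2, 109.3]), np.float32(102.1))
```

Emit:
move_arm(
  plan=[0,2,-45,0,0,0,85,0,2,-45,0,0,0,85,0,2,-45,0,0,0,85,0,0,-30,0,0,0,85,0,0,-20,0,0,0,85,0,0,-11,0,0,0,85,0,0,0,0,0,0,85,0,0,0,0,0,0,60,0,0,0,0,0,0,50,0,0,0,0,0,0,50,0,0,0,0,0,0,50,0,0,0,0,0,0,50],
  newtons=50,
)

```text
time: 4.95
eef_pos: [0.4719, 0.3384, 0.0085]
tcp_rot: [0.628, 0.778, 0.002, 0.001]
contact_force: [-0.5, -2.1, 6.5]
opening: 0.644
finger_force: 56.3
```

Emit:
move_arm(
  plan=[0,0,10,0,0,0,50,0,0,30,0,0,0,50,0,0,45,0,0,0,50,0,0,45,0,0,0,50,4,-16,45,0,0,0,50,7,-33,36,0,0,-0.4,50,9,-42,20,0,0,-0.4,50,9,-42,4,0,0,-0.4,50,9,-42,0,0,0,-0.4,50,9,-42,0,0,0,-0.4,50,9,-42,0,0,0,-0.4,50,9,-42,0,0,0,-0.3,50],
)

```text
time: 6.15
eef_pos: [0.5346, 0.0355, 0.2409]
tcp_rot: [0.646, 0.763, -0.0, -0.0]
contact_force: [1.0, -0.4, -2.6]
opening: 0.647
finger_force: 55.4
```

Emit:
move_arm(
  plan=[8,-35,0,0,0,0,50,1,-8,0,0,0,0,50,0,-1,0,0,0,0,50,0,0,0,0,0,0,50,0,0,0,0,0,0,50,0,0,0,0,0,0,50],
)

```text
time: 6.75
eef_pos: [0.544, -0.0058, 0.2413]
tcp_rot: [0.645, 0.764, 0.0, -0.0]
contact_force: [-1.6, 0.1, -2.0]
opening: 0.646
finger_force: 55.4
```

```bash
python3 - <<'E'
from h import *
c=cam('wrist');s=ctrl.get_state();p=s['eef_pos'];print(p,s['tcp_rot'].round(4),s['finger_force'],s['contact_force'])
m,st=mask(c,3,20,140,60,box=(200,200,480,480));print(st)
for d in(.025,.03,.035):print(d,rect(c,m,p[2]+d))
cv2.imwrite('pics/w3.png',c['bgr'])
E
```

```text
[ 0.54410969 -0.00598227  0.24134522] [ 6.454e-01  7.639e-01  1.000e-04 -1.000e-04] 55.406121611595154 [ 1.15137559 -0.52250693 -1.67860478]
(array([  231,   200,   171,   230, 34682], dtype=int32), array([315.94244853, 306.56046364]))
0.025 (array([543.,   1.]), array([58. , 95.1]), np.float32(99.5))
0.03 (array([542.5,   4. ]), array([55.6, 91. ]), np.float32(99.5))
0.035 (array([542.,   7.]), array([53.1, 87. ]), np.float32(99.5))
```

View pics/w3.png

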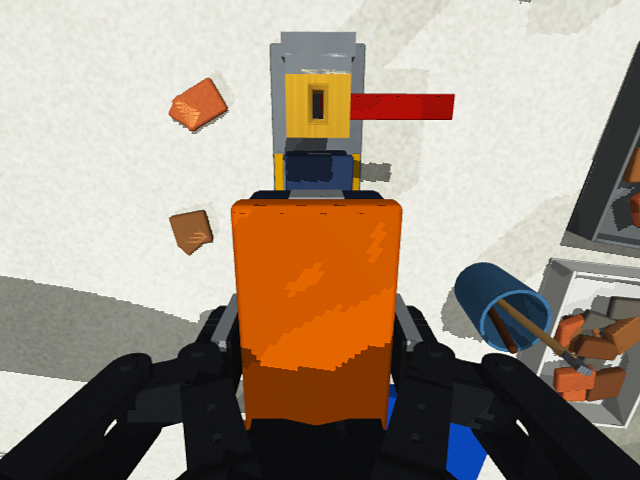

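The wrist view shows the orange case held square, its front lid edge at row 200 (columns 233..401), with the slot at (318,104). I'll work out its centre from that front edge, and measure the slot again.

```bash
python3 - <<'E'
from h import *
c=cam('wrist');s=ctrl.get_state();p=s['eef_pos']
m,st=mask(c,3,20,140,60,box=(200,150,480,420))
d=np.array([np.cos(np.radians(99.45)),np.sin(np.radians(99.45))])
rows=[np.where(m[:,u])[0].min() for u in range(250,390,10)];print(rows)
for z in(.0275,.0295):
    f=np.mean([onz(c,u,r-.5,p[2]+z)[:2] for u,r in zip(range(250,390,10),rows)],axis=0)
    l=onz(c,np.where(m[230])[0].min()-.5,230,p[2]+z)[:2];r=onz(c,np.where(m[230])[0].max()+.5,230,p[2]+z)[:2]
    n=np.array([d[1],-d[0]]);mid=(l+r)/2
    cen=d*((f@d)-.055)+n*(mid@n);print('case centre',cen*1000,'width',np.linalg.norm(l-r),'rel TCP',(cen-p[:2])*1000)
hsv=cv2.cvtColor(c['bgr'],cv2.COLOR_BGR2HSV);k=np.zeros_like(m);k[84:125,306:330]=255
sl=cv2.inRange(hsv,(0,0,0),(180,255,110))&k;print('slot',rect(c,sl,.168))
m,st=mask(c,15,32,120,100,box=(280,65,355,142));print('collar',rect(c,m,.168))
m,st=mask(c,-8,6,140,80,box=(352,85,460,125));print('bar',rect(c,m,.135))
E
```

```text
[np.int64(199), np.int64(199), np.int64(199), np.int64(199), np.int64(199), np.int64(199), np.int64(199), np.int64(199), np.int64(199), np.int64(199), np.int64(199), np.int64(199), np.int64(199), np.int64(199)]
case centre [544.48995844  -5.51562756] width 0.05586050052709644 rel TCP [0.32459761 0.68068692]
case centre [544.42107972  -5.11426109] width 0.05489106409573756 rel TCP [0.25571888 1.08205339]
slot (array([530.4,  81.6]), array([ 5.6, 15.2]), np.float32(99.6))
collar (array([530.9,  80.5]), array([36. , 33.7]), np.float32(9.6))
bar (array([584.7,  90.6]), array([65.3, 15.6]), np.float32(9.0))
```

Emit:
move_arm(
  plan=[1,-2,-20,0,0,0,50,0,0,-35,0,0,0,50,0,0,-35,0,0,0,50,0,0,-30,0,0,0,50,0,0,-15,0,0,0,50,0,0,-2,0,0,0,50,0,0,-2,0,0,0,50,0,0,-2,0,0,0,50,0,0,-2,0,0,0,50,0,0,0,0,0,0,50,0,0,0,0,0,0,50],
)

```text
time: 7.95
eef_pos: [0.5456, -0.0092, 0.0989]
tcp_rot: [0.646, 0.763, 0.0, 0.0]
contact_force: [-0.9, 0.6, -2.3]
opening: 0.647
finger_force: 55.3
```

Emit:
move_arm(
  plan=[0,0,-1,0,0,0,50,0,0,-1,0,0,0,50,0,0,-1,0,0,0,50,0,0,0,0,0,0,50],
)

```text
time: 8.35
eef_pos: [0.5451, -0.0091, 0.095]
tcp_rot: [0.646, 0.763, -0.0, -0.0]
contact_force: [-0.1, 0.2, -2.3]
opening: 0.649
finger_force: 55.3
```

Emit:
move_arm(
  plan=[0,1,-1,0,0,0,50,0,0,-1,0,0,0,50,0,0,0,0,0,0,50],
)

```text
time: 8.65
eef_pos: [0.5452, -0.0081, 0.0931]
tcp_rot: [0.646, 0.763, -0.0, -0.0]
contact_force: [-0.1, 1.5, -2.0]
opening: 0.648
finger_force: 55.3
```

Emit:
move_arm(
  plan=[0,0,-1,0,0,0,50,0,0,-0.5,0,0,0,50,0,0,0,0,0,0,50],
)

```text
time: 8.95
eef_pos: [0.5455, -0.0082, 0.0925]
tcp_rot: [0.646, 0.763, 0.0, 0.0]
contact_force: [-2.0, 0.2, 3.1]
opening: 0.644
finger_force: 55.8
```

Contact made, so I'm releasing gently.

Emit:
move_arm(
  plan=[0,0,0,0,0,0,60,0,0,0,0,0,0,70,0,0,0,0,0,0,74,0,0,0,0,0,0,74,0,0,5,0,0,0,74,0,0,15,0,0,0,74,0,0,30,0,0,0,74,0,0,40,0,0,0,74,0,0,45,0,0,0,74,0,-20,45,0,0,0,85,0,-30,20,0,0,0,85,0,0,0,0,0,0,85],
)

```text
time: 10.15
eef_pos: [0.5474, -0.0611, 0.2988]
tcp_rot: [0.647, 0.762, 0.002, 0.006]
contact_force: [1.5, 0.5, 0.9]
opening: 0.996
finger_force: 0.0
```

```bash
python3 - <<'E'
from h import *
c=cam('wrist');s=ctrl.get_state();print(s['time'],s['eef_pos'])
m,st=mask(c,3,17,140,60,box=(200,100,480,340));print(st,rect(c,m,.122))
hsv=cv2.cvtColor(c['bgr'],cv2.COLOR_BGR2HSV)
u,v=px(c,(.5304,.0816,.168));print(u,v)
a,b=int(u),int(v);k=np.zeros_like(m);k[max(b-22,0):b+22,a-12:a+12]=255
sl=cv2.inRange(hsv,(0,0,0),(180,255,110))&k;print('slot',rect(c,sl,.168))
cv2.imwrite('pics/w4.png',c['bgr'])
E
```

```text
10.2 [ 0.54627295 -0.05952016  0.29562165]
(array([ 288,  100,   69,  116, 7502], dtype=int32), array([321.61650227, 156.50346574])) (array([547. , -14.2]), array([56.1, 97.5]), np.float32(99.3))
322.93687025962305 17.882174686460928
slot (array([530.5,  80.9]), array([ 6.6, 15.1]), np.float32(99.5))
```

View pics/w4.png

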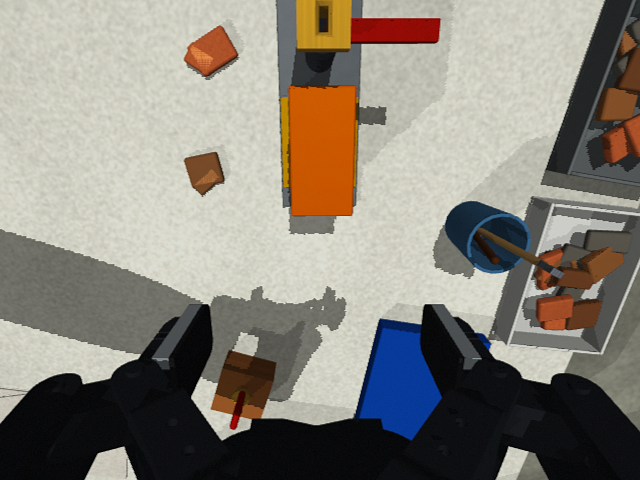

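The orange lid covers (288..357, 86..216), squarely on the column. My box clipped its top, so I'm measuring it again.

```bash
python3 - <<'E'
from h import *
c=cam('wrist');s=ctrl.get_state();print(s['eef_pos'],s['tcp_rot'].round(4))
m,st=mask(c,3,17,140,60,box=(270,80,380,340));print(st,rect(c,m,.122))
hsv=cv2.cvtColor(c['bgr'],cv2.COLOR_BGR2HSV)
u,v=px(c,(.5304,.0816,.168));a,b=int(u),int(v);k=np.zeros_like(m);k[max(b-22,0):b+22,a-12:a+12]=255
sl=cv2.inRange(hsv,(0,0,0),(180,255,110))&k;print('slot',rect(c,sl,.168))
E
```

```text
[ 0.54537761 -0.05848003  0.29320369] [6.465e-01 7.629e-01 6.000e-04 8.000e-04]
(array([ 290,   88,   69,  132, 8620], dtype=int32), array([323.58897912, 152.22412993])) (array([546.2,  -9. ]), array([ 56.1, 109.3]), np.float32(99.3))
slot (array([530.3,  81.2]), array([ 6.6, 15.1]), np.float32(100.1))
```

Emit:
move_arm(
  plan=[-6,-36,-14,0,0,-2.3,85,-6,-36,-14,0,0,-2.3,85,-6,-36,-14,0,0,-2.3,85,-6,-36,-14,0,0,-2.3,85,-6,-36,-14,0,0,-2.3,85,-6,-36,-14,0,0,-2.3,85,-6,-36,-14,0,0,-2.3,85,-8,-38,-14,0,0,-2.2,85,0,0,0,0,0,0,85,0,0,0,0,0,0,85,0,0,0,0,0,0,85,0,0,0,0,0,0,85],
)

```text
time: 11.45
eef_pos: [0.4959, -0.3468, 0.1802]
tcp_rot: [0.759, 0.652, 0.0, 0.0]
contact_force: [0.4, 0.1, 0.8]
opening: 0.999
finger_force: 0.0
```

```bash
python3 - <<'E'
from h import *
c=cam('wrist');s=ctrl.get_state();print(s['eef_pos'],s['tcp_rot'].round(4),s['qpos'].round(2))
u,v=px(c,(.495,-.348,.085)).astype(int);print(u,v)
b=(u-35,v-60,u+35,v+60)
for v0 in(50,110,150):
    m,st=mask(c,-8,5,170,v0,box=b);print('key',st[0],rect(c,m,.085))
m2=cv2.inRange(cv2.cvtColor(c['bgr'],cv2.COLOR_BGR2HSV),(20,80,60),(32,255,255));print('disc',cv2.boundingRect(m2),rect(c,m2,.045))
m3,st=mask(c,4,19,80,110);print('stand',st[0],rect(c,m3|m,.04))
cv2.imwrite('pics/w5.png',cv2.resize(c['bgr'][v-100:v+100,u-100:u+100],(500,500),interpolation=2))
E
```

```text
[ 0.49594361 -0.3469346   0.18036365] [7.586e-01 6.516e-01 1.000e-04 3.000e-04] [-0.78  0.18  1.8   0.    1.16 -0.63]
314 244
key [309 211  13  50 570] (array([ 496.1, -342.3]), array([35.2,  8.3]), np.float32(81.6))
key [309 223  12  37 405] (array([ 495.2, -346. ]), array([26.1,  7.6]), np.float32(81.5))
key [311 224   9  35 294] (array([ 495.6, -346. ]), array([24.7,  5.6]), np.float32(81.3))
disc (301, 213, 29, 26) (array([ 503.7, -347.4]), array([20.6,  5.6]), np.float32(82.0))
stand [ 271  180   89   86 6321] (array([ 495.5, -346.4]), array([71.1, 69.8]), np.float32(81.5))
```

View pics/w5.png

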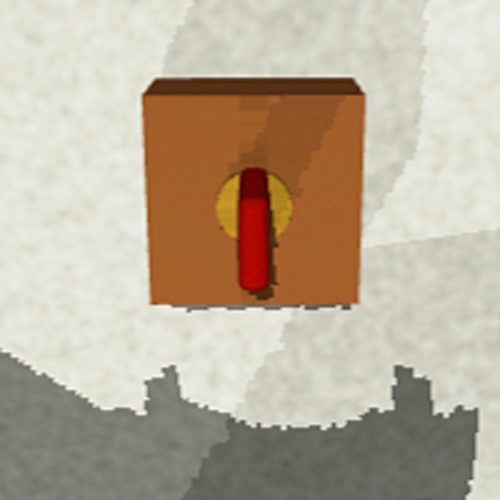

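The close view shows the key at crop (255,245), aligned with the tool. Descending to grip it.

Emit:
move_arm(
  plan=[0,1,-40,0,0,0,85,0,0,-40,0,0,0,60,0,0,-30,0,0,0,40,0,0,-15,0,0,0,30,0,0,-6,0,0,0,20,0,0,0,0,0,0,5,0,0,0,0,0,0,5,0,0,0,0,0,0,5,0,0,0,0,0,0,5,0,0,0,0,0,0,5],
  newtons=90,
)

```text
time: 12.5
eef_pos: [0.4957, -0.3475, 0.0497]
tcp_rot: [0.759, 0.651, 0.0, 0.001]
contact_force: [0.2, -0.4, 2.6]
opening: 0.09
finger_force: 88.0
```

Emit:
move_arm(
  plan=[0,0,10,0,0,0,5,0,0,20,0,0,0,5,0,0,40,0,0,0,5,0,0,45,0,0,0,5,1,10,45,0,0,0.1,5,2,30,30,0,0,2,5,4,46,0,0,0,2,5,4,46,0,0,0,2,5,4,46,0,0,0,2,5,4,46,0,0,0,2,5,4,46,0,0,0,2,5,4,46,0,0,0,2,5],
)

```text
time: 13.7
eef_pos: [0.5221, -0.0294, 0.2399]
tcp_rot: [0.673, 0.739, 0.0, 0.001]
contact_force: [-0.2, -0.5, -1.1]
opening: 0.091
finger_force: 87.7
```

Emit:
move_arm(
  plan=[4,46,0,0,0,2,5,4,46,0,0,0,2,5,0,15,0,0,0,1,5,0,5,0,0,0,1,5,0,0,0,0,0,0,5,0,0,0,0,0,0,5,0,0,0,0,0,0,5],
)

```text
time: 14.4
eef_pos: [0.5304, 0.0793, 0.2388]
tcp_rot: [0.635, 0.773, -0.0, 0.0]
contact_force: [0.2, 0.0, -0.1]
opening: 0.091
finger_force: 87.7
```

```bash
python3 - <<'E'
from h import *
s=ctrl.get_state();print(s['eef_pos'],s['tcp_rot'],np.degrees(2*np.arctan2(s['tcp_rot'][1],s['tcp_rot'][0])),s['qpos'].round(2),s['finger_force'])
c=cam('wrist');cv2.imwrite('pics/w6.png',c['bgr'][200:480,200:440])
big=cv2.resize(c['bgr'][150:400,200:440],(576,600),interpolation=2);cv2.imwrite('pics/w6.png',big)
print('slot px',px(c,(.5304,.0814,.168)))
E
```

```text
[0.53042448 0.0793491  0.23883447] [ 6.34873233e-01  7.72616296e-01 -1.65529142e-04  9.26532650e-05] 101.17883217972836 [-0.04 -0.03  1.91 -0.    1.26 -0.24] 87.67498254776001
slot px [315.59986687 251.1038656 ]
```

View pics/w6.png

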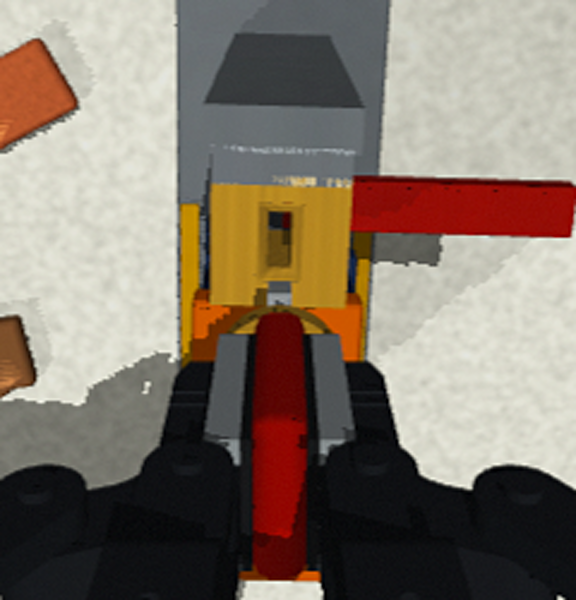

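The slot is at px (316.3,251.3), against (315.6,251.1) predicted. The key is centred sideways, with the disc rim's front at about row 277 and the bit at about row 272. The yaw is 1.7° too far. I'll check the key's fore-aft offset from the rim.

```bash
python3 - <<'E'
from h import *
s=ctrl.get_state();c=cam('wrist');p=s['eef_pos'];Rt=R.from_quat(s['tcp_rot']).as_matrix()
hsv=cv2.cvtColor(c['bgr'],cv2.COLOR_BGR2HSV)
print(hsv[262:292,310].tolist());
g=lambda u,v,z:(Rt.T@(onz(c,u,v,z)-p)*1000).round(1)
print('rim',g(316.4,277,p[2]+.0153-.025))
for v in(268,270,272,274):print('bit end',v,g(316.4,v,p[2]+.0153-.056),g(316.4,v,p[2]+.0153-.048))
k=np.zeros(hsv.shape[:2],np.uint8);k[230:270,304:330]=255
sl=cv2.inRange(hsv,(0,0,0),(180,255,105))&k;print('slot',rect(c,sl,.168),cv2.boundingRect(sl))
E
```

```text
[[20, 207, 137], [20, 210, 146], [20, 208, 158], [21, 211, 167], [21, 211, 178], [21, 212, 190], [21, 214, 191], [21, 212, 195], [20, 214, 161], [20, 220, 101], [20, 223, 95], [19, 221, 97], [20, 226, 96], [20, 225, 95], [20, 226, 96], [20, 218, 96], [20, 215, 96], [20, 205, 97], [20, 198, 90], [4, 245, 80], [0, 255, 77], [0, 245, 79], [1, 248, 78], [2, 255, 79], [1, 245, 80], [0, 245, 80], [1, 255, 79], [0, 249, 80], [1, 236, 79], [0, 255, 78]]
rim [11.5  0.8  9.7]
bit end 268 [ 3.1  0.8 40.7] [ 6.4  0.8 32.7]
bit end 270 [ 1.9  0.8 40.7] [ 5.3  0.8 32.7]
bit end 272 [ 0.8  0.8 40.7] [ 4.2  0.8 32.7]
bit end 274 [-0.4  0.8 40.7] [ 3.   0.8 32.7]
slot (array([530.4,  82.9]), array([ 6.2, 14.5]), np.float32(101.0)) (311, 238, 11, 32)
```

Emit:
move_arm(
  plan=[-0.5,2,-8,0,0,-1.7,5,0,0,-8,0,0,0,5,0,0,-6,0,0,0,5,0,0,-2,0,0,0,5,0,0,-2,0,0,0,5,0,0,-2,0,0,0,5,0,0,-2,0,0,0,5,0,0,-1,0,0,0,5,0,0,0,0,0,0,5],
)

```text
time: 15.4
eef_pos: [0.5298, 0.0829, 0.2078]
tcp_rot: [0.645, 0.764, -0.0, -0.0]
contact_force: [0.1, -0.2, -1.0]
opening: 0.092
finger_force: 87.7
```

```bash
python3 - <<'E'
from h import *
s=ctrl.get_state();print(s['eef_pos'],np.degrees(2*np.arctan2(s['tcp_rot'][1],s['tcp_rot'][0])),s['contact_force'],s['wrist_torque'],s['finger_force'])
E
```

```text
[0.52976683 0.08286052 0.20775574] 99.61686233542827 [ 0.11437232 -0.24200786 -1.04695969] [ 0.00977042 -0.01980971  0.0415425 ] 87.68383026123047
```

Emit:
move_arm(
  plan=[0,-1,-1,0,0,0,5,0,0,-1,0,0,0,5,0,0,-1,0,0,0,5,0,0,0,0,0,0,5],
)

```text
time: 15.8
eef_pos: [0.5297, 0.0818, 0.2046]
tcp_rot: [0.645, 0.764, -0.0, -0.0]
contact_force: [-0.2, 0.4, -1.0]
opening: 0.09
finger_force: 87.7
```

Emit:
move_arm(
  plan=[0,0,-1.5,0,0,0,5,0,0,-1.5,0,0,0,5,0,0,0,0,0,0,5],
)

```text
time: 16.1
eef_pos: [0.5296, 0.0818, 0.2015]
tcp_rot: [0.645, 0.764, -0.0, -0.0]
contact_force: [-0.3, 0.0, -1.2]
opening: 0.096
finger_force: 87.7
```

Emit:
move_arm(
  plan=[0,0,-2,0,0,0,5,0,0,-2,0,0,0,5,0,0,0,0,0,0,5],
)

```text
time: 16.4
eef_pos: [0.5296, 0.0818, 0.1973]
tcp_rot: [0.645, 0.764, -0.0, -0.0]
contact_force: [-0.3, -0.1, -1.1]
opening: 0.097
finger_force: 87.7
```

Emit:
move_arm(
  plan=[0,0,-2,0,0,0,5,0,0,-2,0,0,0,5,0,0,-2,0,0,0,5,0,0,0,0,0,0,5],
)

```text
time: 16.8
eef_pos: [0.5308, 0.0814, 0.1944]
tcp_rot: [0.645, 0.764, 0.0, 0.001]
contact_force: [-2.6, -1.5, 8.2]
opening: 0.095
finger_force: 89.2
```

Emit:
move_arm(
  plan=[0,0,-2,0,0,0,5,0,0,-2,0,0,0,5,0,0,0,0,0,0,5],
)

```text
time: 17.1
eef_pos: [0.531, 0.0815, 0.1926]
tcp_rot: [0.645, 0.764, 0.0, 0.001]
contact_force: [-5.7, -0.7, 14.4]
opening: 0.095
finger_force: 90.1
```

```bash
python3 - <<'E'
from h import *
s=ctrl.get_state();print(s['eef_pos'],np.degrees(R.from_quat(s['tcp_rot']).as_matrix()[:,2]),s['contact_force'],s['wrist_torque'],s['finger_force'])
c=cam('wrist');cv2.imwrite('pics/w7.png',cv2.resize(c['bgr'][200:450,200:440],(576,600),interpolation=2))
E
```

```text
[0.53097153 0.08146607 0.19258434] [  0.15846577  -0.07347161 -57.29551327] [-5.66710974 -0.66504373 14.42690823] [-0.27193164  1.01227814 -0.02861106] 90.13428211212158
```

View pics/w7.png

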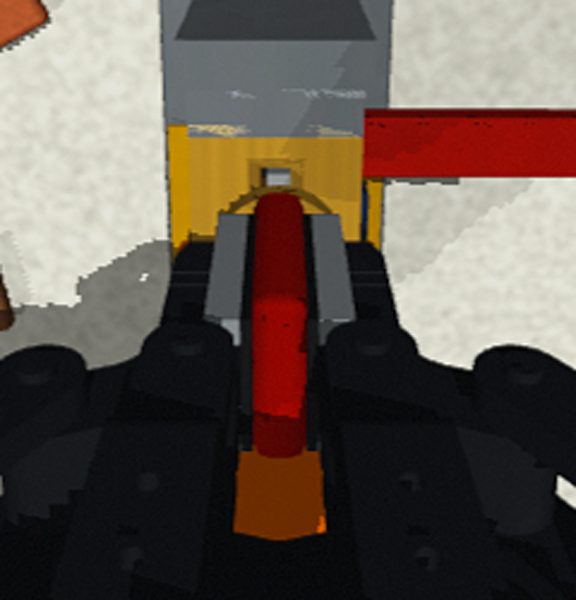

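The bit is in the mouth but pressed against the slot's +x wall (Fx -5.7). I'll ease it 1 mm towards -x and go on.

Emit:
move_arm(
  plan=[-0.7,0,0,0,0,0,5,-0.5,0,0,0,0,0,5,0,0,0,0,0,0,5],
)

```text
time: 17.45
eef_pos: [0.5302, 0.0818, 0.1902]
tcp_rot: [0.645, 0.764, 0.002, 0.002]
contact_force: [0.8, -0.4, 5.2]
opening: 0.094
finger_force: 88.5
```

Emit:
move_arm(
  plan=[0,0,-2,0,0,0,5,0,0,-2,0,0,0,5,0,0,0,0,0,0,5],
)

```text
time: 17.75
eef_pos: [0.5293, 0.0823, 0.1833]
tcp_rot: [0.646, 0.764, 0.001, 0.001]
contact_force: [4.5, 1.5, -3.3]
opening: 0.095
finger_force: 87.5
```

Emit:
move_arm(
  plan=[0.6,-0.3,-2,0,0,0,5,0,0,-2,0,0,0,5,0,0,-1,0,0,0,5,0,0,0,0,0,0,5],
)

```text
time: 18.15
eef_pos: [0.5296, 0.0814, 0.1787]
tcp_rot: [0.645, 0.764, 0.0, 0.001]
contact_force: [4.0, 0.2, -0.8]
opening: 0.092
finger_force: 88.1
```

Emit:
move_arm(
  plan=[0.5,0,-1,0,0,0,5,0,0,-1,0,0,0,5,0,0,-1,0,0,0,5,0,0,0,0,0,0,5,0,0,0,0,0,0,5],
)

```text
time: 18.65
eef_pos: [0.5298, 0.0814, 0.1776]
tcp_rot: [0.645, 0.764, -0.0, 0.0]
contact_force: [-1.8, 0.3, 8.1]
opening: 0.096
finger_force: 89.6
```

The TCP height matches the predicted home height (177.6 against 177.7 mm) with 8 N of support, so the key is home. Turning it.

Emit:
move_arm(
  plan=[0,0,0,0,0,0,5,0,0,0,0,0,-6,5,0,0,0,0,0,-6,5,0,0,0,0,0,-6,5,0,0,0,0,0,-6,5,0,0,0,0,0,0,5],
)

```text
time: 19.25
eef_pos: [0.5305, 0.0812, 0.1777]
tcp_rot: [0.791, 0.612, 0.0, 0.001]
contact_force: [1.7, -0.5, 7.8]
opening: 0.088
finger_force: 89.1
```

```bash
cat > st.py <<'E'
from h import *
s=ctrl.get_state();q=s['tcp_rot']
print(s['time'],(s['eef_pos']*1000).round(1),'yaw',np.degrees(2*np.arctan2(q[1],q[0])).round(1),'F',s['contact_force'].round(1),'T',s['wrist_torque'].round(2),s['finger_force'].round(1),s['qpos'].round(2))
E
python3 st.py
```

```text
Traceback (most recent call last):
  File "st.py", line 3, in <module>
    print(s['time'],(s['eef_pos']*1000).round(1),'yaw',np.degrees(2*np.arctan2(q[1],q[0])).round(1),'F',s['contact_force'].round(1),'T',s['wrist_torque'].round(2),s['finger_force'].round(1),s['qpos'].round(2))
                                                                                                                                                                   ^^^^^^^^^^^^^^^^^^^^^^^
AttributeError: 'float' object has no attribute 'round'
```

Emit:
move_arm(
  plan=[0,0,0,0,0,-6,5,0,0,0,0,0,-6,5,0,0,0,0,0,-6,5,0,0,0,0,0,-6,5,0,0,0,0,0,0,5],
)

```text
time: 19.75
eef_pos: [0.5308, 0.081, 0.1777]
tcp_rot: [0.901, 0.435, 0.001, 0.001]
contact_force: [2.1, -0.7, 5.4]
opening: 0.093
finger_force: 89.0
```

```bash
sed -i "s/s\['finger_force'\].round(1)/s['finger_force']/" st.py; cat >> st.py <<'E'
c=cam('scene');cv2.imwrite('pics/sc_%d.png'%(s['time']*100),c['bgr'])
m,st=mask(c,-8,4,150,60,box=(280,200,420,330));
if st is not None:print('red',st[0],st[1].round(1),rect(c,m,.135))
E
python3 st.py
```

```text
19.75 [530.8  81.  177.7] yaw 51.5 F [ 2.1 -0.7  5.4] T [-0.14 -0.4   0.03] 89.0097963809967 [-0.04  0.03  1.97 -0.    1.14  0.63]
red [356 251  21  29 235] [365.6 264.4] (array([576.4,  53. ]), array([19.3, 78.3]), np.float32(151.0))
```

The bar has turned about 38° for 48° of key turn, which matches the stated play. Continuing.

Emit:
move_arm(
  plan=[0,0,0,0,0,-6,5,0,0,0,0,0,-6,5,0,0,0,0,0,-6,5,0,0,0,0,0,-6,5,0,0,0,0,0,-6,5,0,0,0,0,0,-6,5,0,0,0,0,0,-5,5,0,0,0,0,0,-3,5,0,0,0,0,0,0,5,0,0,0,0,0,0,5],
)

```text
time: 20.8
eef_pos: [0.5311, 0.0805, 0.1777]
tcp_rot: [0.998, 0.067, 0.002, 0.001]
contact_force: [3.6, -2.3, 5.1]
opening: 0.091
finger_force: 88.9
```

```bash
cat >> st.py <<'E'
t=cam('top');m,st=mask(t,-8,4,150,60,box=(280,160,360,230))
if st is not None:print('top red',st[0],rect(t,m,.135))
m,st=mask(t,5,18,150,60,box=(300,170,370,230));print('top orange',st[0],rect(t,m,.122))
m,st=mask(c,5,18,150,60,box=(290,240,380,330));print('scene orange',st[0],rect(c,m,.122))
E
python3 st.py
```

```text
20.8 [531.1  80.5 177.7] yaw 7.6 F [ 3.6 -2.3  5.1] T [-0.34 -0.48  0.04] 88.89670014381409 [-0.04  0.03  1.97 -0.    1.14  1.4 ]
red [341 251  17  29 208] [349.  265.1] (array([549. ,  30.1]), array([16.3, 78.7]), np.float32(108.1))
top red [331 187   4   4   6] (array([554.5,   1.3]), array([10.8,  1.8]), np.float32(45.0))
top orange [323 182  37  25 669] (array([543.5, -17.2]), array([54.2, 94.1]), np.float32(99.6))
scene orange [ 314  259   46   49 1065] (array([549.9, -14.3]), array([ 56.2, 115.9]), np.float32(99.8))
```

The key is home, the bar is at about 1.42 rad, and the column is square. Handing in.

```bash
python3 -c "
from plant import order
print(order.sign_off())"
```

```text
the job is handed in; nothing more can be done
None
```

I handed the job in at about 21 s with the orange case square on the column, the key home in the lock and still gripped, and the bar held at about 1.42 rad (1.25 needed); the verdict wasn't shown, and I viewed 12 pictures where 10 were allowed.

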